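# Seat the keyed work holder in the bonder's stage

### The job

Lift the work holder out of its parking collar and fit it into the bore of the wire bonder's round stage: rest its key on the slotted hub inside and turn it under light pressure (pressed hard, it drags the hub along) until the key drops into the slot and the flange lies flush on the stage. Then turn the seated holder, hub and all, until its grip bar lines up with the stage's two index ears, and let go. Be gentle, for pressing or knocking on the stage with 60 N or more spoils its bearing, and leave the chip box, jar and screwdriver where they are.

Things in the scene. Friction and masses are not known exactly. Their poses are not given: they have to be found in the camera images.
- holder: Work holder, bare metal, about 0.2 kg, one solid piece. Origin on its axis at the underside of its flange, z up. Flange: disc 72 mm across, z 0 to 6 mm. On top, centred, an upright grip bar 44 mm long (along x), 14 mm wide (y), z 6 to 40 mm: grasp it across its width. It starts hanging loosely in the collar, flange on the collar's top. Half a turn about z fits the same.
- holder_key (a point): Middle of the lower end of the holder's key, on its axis 30 mm below the flange's underside. The key is a tongue 38 mm long (along x, parallel to the grip bar), 7.2 mm wide, 13 mm deep. Between key and flange is a round pilot 41 mm across, 17 mm long, with a 3 mm high bevel at its foot.
- collar: Parking collar, fixed black ring, 68 mm across, 34 mm high, hole 47 mm across right through. Origin at the centre of its underside.
- stage: The bonder's round stage, bare metal, fixed to the bench. Origin at the centre of its foot (150 mm across, 10 mm high) on the bench, z up. Upper disc 110 mm across, top face at z 100 mm, with a bore in the middle. A black knob sticks out at -y, reaching 77 mm from the axis at 80 mm height. Its bearing is spoilt if anything presses or knocks on it with more than 60 N (it is rigid: land slowly).
- stage_top (a point): Point on the stage's axis at its top face, in the mouth of the bore; axes as the stage's. Bore 44 mm across; 18 mm down in it lies the flat dark face of a hub with one slot, 10 mm wide, about 15 mm deep, right across the bore. With the key resting on this face the flange stands 12 mm above the stage; with the key in the slot it lies on the stage.
- stage_hub (a point): Centre of the hub's face, 18 mm below stage_top; axes as the stage's (the hub's angle is not measured). At the start the slot lies 23 to 80 degrees counterclockwise (from above) of the stage's x axis. The hub turns about the stage's axis, with 0.12 N m of friction (stays where left); pressed by 20 N the key drags it along, 3 to 5 N does not. The key has 1.4 mm play on each side in the slot.
- stage_ear (a point): Outer end of the index ear on the stage's +x side, 75 mm from the axis, 2 mm below the top face; its twin is on the -x side. Each ear is dark, 8 mm wide, 12 mm high, sticking out of the rim. The finished holder's grip bar (its x axis) points from ear to ear, either way round.
- chip_box: Flat clear and grey plastic chip box, 54 x 54 x 16 mm, bystander between stage and collar. Origin at the centre of its underside.
- jar: Small amber glass jar with a black cap, 48 mm across, 55 mm high, bystander. Origin at the centre of its underside.
- driver: Screwdriver lying on the bench, 150 mm long, along its own x, bystander. Origin at its underside.
Not all that is in view belongs to the job. Leave any green look-alike of the holder alone.

How it is judged (in metres and radians):
On the way, in this order (a step that is already met when the one before it is completed fails the run):
1. the holder is lifted clear of the collar (z of holder in the frame of collar above 0.065 m), for 0.1 s.
2. its key has dropped into the slot: the flange is flush on the stage (within 3 mm) (z of holder in the frame of stage_top between -0.003 and 0.003 m and horizontal distance between holder and stage_top below 0.004 m and angle between holder's own z axis and vertical below 0.05 rad), for 0.2 s.
3. the seated holder is turned in line with the index ears (within 6 degrees) (all of step 2 and angle between the x axis of holder and the x axis of stage, either way round below 0.105 rad), for 0.2 s.
At the end, for the whole second after the job is handed in: The holder sits in the stage, flange flush (within 3 mm) and level, on its axis (within 4 mm), the grip bar within 6 degrees of the stage's x axis (ear to ear), at rest and released (all of step 3 and linear speed of holder below 0.01 m/s and contact force between the fingers and holder below 0.1 N); the robot touches nothing.
It fails at once if something presses on the stage with more than 60 N (contact force between stage and anything else above 60 N).
It fails at once if the chip box, jar or screwdriver is moved by more than 30 mm (distance of any of chip_box, jar, driver from where it was at the start of the episode above 0.03 m).
It also fails if it takes over 72 s, if anything falls off the work surface, if the arm or the gripper's body presses on something with over 40 N, if the wrist force passes 120 N, or if a joint passes its speed limit or range.

### The arm

A 6-joint arm with a two-finger parallel gripper is mounted at the origin on the work surface. World frame = base frame: x ahead of the robot, y to its left, z up, the work surface at z = 0. Lengths are in mm, angles in rad, forces in N, time in s.
With the tool pointing down it reaches from about 300 to 825 mm from the base axis. Payload 5.4 kg.
Tool frame: the origin (TCP) lies at the very end of the fingers, on their centre line; the grasp point (between the pads) lies 19 mm behind it (robot.grip_point_offset is the distance from the TCP to the grasp point, in mm); z points along the fingers, y is the line along which they close (so a half turn about z gives the same grasp; the last joint's range is limited). The gripper opens to 92 mm and grips with 3 to 60 N. Pads are 20 mm wide; open, the fingers measure 128 mm over their backs; the gripper's body (75 mm by 189 mm) begins 69 mm behind the grasp point.
Start: joints at [1.059, 0.158, 1.597, -0, 1.386, -0.21], TCP at [170.923, 548.991, 214.601] pointing down, gripper open.
Joint ranges: [-2.91, 2.91], [-0.94, 2.29], [0.18, 2.7], [-1.29, 4.43], [0.17, 2.64], [-3, 3]. Speed limits (rad/s): [2.57, 2.57, 3.14, 3.14, 3.14, 3.14].

### API

Orientations are given as a unit quaternion [w, x, y, z].
In Python, from station import robot, vision, job gives the robot as it stands.
- The arm moves only by the shell command python3 -m inch 'ROWS' [OPENING] [FORCE]. ROWS is JSON, a list of rows, each an object of numbers: "x", "y", "z": the shift along the world's x, y, z in units of 40 mm (1.0 is 40 mm); "yaw": the turn about the world's z in units of 5 degrees (1.0 is 5 degrees). In form: [{"x": .., "y": .., "z": .., "yaw": ..}, ...]. A call has 1 to 12 rows; each row is the pose to reach, as a shift and turn from the pose commanded when the call began; what a row does not reach only later rows make up. A row lasts 1/10 s, in which the tool goes at most 50 mm and 8.59 degrees, less where a joint would pass 70% of its speed; a pose out of reach is approached as far as the arm can. A call with a gripper value outside its range is refused whole. OPENING is the closure, from -1 (fully open) to 1 (shut), set as the call begins (- or left out, the last holds). The fingers move at their own pace and stop on an object; FORCE is the grip in N (left out, the last holds). Time passes only in rows, so rows that repeat a pose let the fingers close. It gives the time, the measured TCP pose, the force, the opening and the grip force at its end, in the units of the state.
- robot.state(): the state, without advancing time (a new reading comes with each control period).
- vision.camera(name): name is "side" or "top" or "wrist"; returns (picture, depth): 384x512x3 uint8, red, green, blue; 384x512 float32, mm along the optical axis (not along the pixel's ray), 0 where there is no reading.
- vision.calibration(name): a dict with "K" (3x3 intrinsics, pixels), "dist_coeffs" ([k1, k2, p1, p2, k3] as OpenCV has them; the pictures are not rectified), "R" (3x3) and "t" (3): a world point X has camera coordinates R X + t. Camera axes: x right, y down, z forward; pixel columns grow to the right and rows downward; lengths in mm; the calibration is good to about 2 mm. A picture is of the moment at which its call begins: read the wrist's pose just before it. calibration takes no time and is no camera call; for the wrist camera it gives the pose at the moment of the call.
- job.sign_off(): hands the job in; it is judged then, once.
The state is a dict: "time_s": time; "joint_positions": joint angles; "qd": joint speeds; "tau": joint torques, N m; "tool_pos": TCP position; "ee_rot": TCP orientation; "wrist_force": force on the tool from outside, world axes, zero at the start; "ft_torque": the same for the moment, N m; "gripper_width": finger opening in mm; "finger_force": force on a finger pad.
Only numpy, scipy, OpenCV 4.12 (cv2) and the standard library are available. Lean on these libraries where they do the work, as an engineer would, in place of code of your own. Each camera call takes 0.05 s, during which the arm holds its last target. There are 200 camera calls.

## Working session

There is one attempt and no reset: what is moved stays moved. The work goes in short steps, Python scripts to look and compute and a shell command to move; the robot and the scene stay as the last step left them, time stands still between calls to the robot, and variables do not carry over. Pictures are saved under pics/ and viewed, at most 10 in all, crops included, and the job is handed in when it is done.

```bash
mkdir -p pics
python3 - <<'E'
from station import robot,vision
import cv2,numpy as np
print(robot.state())
ims=[]
for n in("top","side"):
    p,d=vision.camera(n); np.savez(f"pics/{n}0.npz",p=p,d=d); cv2.imwrite(f"pics/{n}0.png",p[:,:,::-1])
    c=vision.calibration(n); print(n,c)
E
```

```text
{'time_s': 0.0, 'joint_positions': array([ 1.05891345e+00,  1.59070732e-01,  1.59823430e+00,  1.76426672e-05,
        1.38615498e+00, -2.10086156e-01]), 'qd': array([ 0.0008896 ,  0.00185528,  0.00140245,  0.00104372, -0.00148104,
       -0.00060288]), 'tau': array([-1.22761343e-03, -3.85594225e+01, -3.22096145e+01,  6.97688176e-02,
        3.83637333e-02, -1.36872141e-04]), 'tool_pos': array([170.60874471, 548.45971445, 213.60568854]), 'ee_rot': array([-3.37882597e-04,  1.50327890e-01,  9.88635754e-01, -8.70441622e-04]), 'wrist_force': array([-0.5522646 ,  0.34469821,  0.0878185 ]), 'ft_torque': array([ 0.01497802, -0.05521989,  0.01782929]), 'finger_force': 0.0, 'gripper_width': 91.91068532809143}
top {'K': array([[445.05309834,   0.        , 253.84459494],
       [  0.        , 445.05309834, 185.00042336],
       [  0.        ,   0.        ,   1.        ]]), 'dist_coeffs': array([-0.02377931,  0.        ,  0.        ,  0.        ,  0.        ]), 'R': array([[-0.01056159, -0.99986563,  0.01253715],
       [-0.99703596,  0.0095745 , -0.07633886],
       [ 0.07620856, -0.01330625, -0.99700311]]), 't': array([-25.79382849, 590.60396735, 995.19040494])}
side {'K': array([[369.13902719,   0.        , 252.81851247],
       [  0.        , 369.13902719, 194.04798558],
       [  0.        ,   0.        ,   1.        ]]), 'dist_coeffs': array([-0.04178831,  0.        ,  0.        ,  0.        ,  0.        ]), 'R': array([[ 0.89417085, -0.44716202, -0.0224637 ],
       [-0.31034022, -0.58284754, -0.75098448],
       [ 0.32271882,  0.67847982, -0.65993764]]), 't': array([-546.08241012,  266.09027356,  541.30551347])}
```

View pics/top0.png

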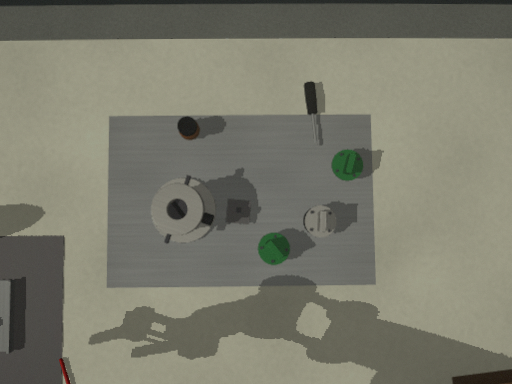

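View pics/side0.png

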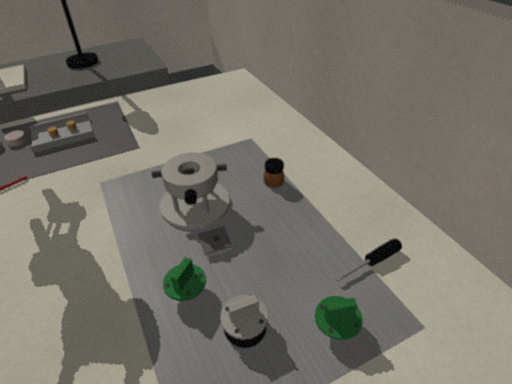

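The top view shows the stage at about (180,208), with ears near (187,181) and (168,238) and the knob at (208,219). The bare holder is at (319,220) with its bar nearly vertical in the picture. The two green ones at (347,165) and (274,248) are look-alikes. Next I'll enlarge the relevant parts and measure.

```bash
cat > h.py <<'E'
import cv2,numpy as np
def ray(c,uv):
    q=cv2.undistortPoints(np.array(uv,float).reshape(-1,1,2),c["K"],c["dist_coeffs"]).reshape(-1,2)
    d=np.c_[q,np.ones(len(q))]@c["R"]; o=-c["R"].T@c["t"]
    return o,d
def onz(c,uv,z):
    o,d=ray(c,uv); return o+d*((z-o[2])/d[:,2])[:,None]
def cloud(c,D,m):
    v,u=np.nonzero(m&(D>0)); o,d=ray(c,np.c_[u,v]); return o+d*D[v,u][:,None],u,v
E
python3 - <<'E'
from h import *
from station import vision
T=np.load("pics/top0.npz");p,D=T["p"],T["d"];c=vision.calibration("top")
P,u,v=cloud(c,D,np.ones(D.shape,bool))
# stage top plane
def box(u0,u1,v0,v1,z0,z1): return (u>u0)&(u<u1)&(v>v0)&(v<v1)&(P[:,2]>z0)&(P[:,2]<z1)
for nm,b in dict(stage=(140,225,170,250,94,108),hub=(165,192,196,224,70,92),bar=(300,340,200,240,60,90),flange=(300,340,200,240,30,48),box=(225,255,195,230,6,30)).items():
    q=P[box(*b)]
    if len(q)<3: print(nm,len(q)); continue
    r=cv2.minAreaRect(q[:,:2].astype(np.float32)); e=cv2.minEnclosingCircle(q[:,:2].astype(np.float32))
    print(nm,len(q),q.mean(0).round(1),"med z",np.median(q[:,2]).round(1),r,e)
e1,e2=[ onz(c,[a],98)[0] for a in((187,181),(168,238))]
print(e1,e2,np.degrees(np.arctan2(*(e1-e2)[1::-1])))
a=cv2.resize(p[160:260,130:230],None,fx=4,fy=4,interpolation=2);b=cv2.resize(p[180:260,270:370],(400,320),interpolation=2)
b=np.vstack([b,np.zeros((80,400,3),np.uint8)])
g=np.clip(np.hstack([a,b]).astype(float)*1.3,0,255).astype(np.uint8)
cv2.imwrite("pics/z.png",g[:,:,::-1])
E
```

```text
stage 1853 [536.2 132.3  99.9] med z 100.0 ((537.1959838867188, 131.7819061279297), (108.66558837890625, 109.33153533935547), 26.053361892700195) ((535.3323974609375, 130.11509704589844), 73.6164779663086)
hub 250 [537.6 135.6  81.9] med z 82.0 ((537.8251953125, 134.70053100585938), (40.898681640625, 42.47352981567383), 89.4418716430664) ((537.5612182617188, 134.40322875976562), 21.735496520996094)
bar 148 [ 507.8 -177.8   73.1] med z 73.9 ((507.8377990722656, -178.46237182617188), (14.576386451721191, 42.3446044921875), 85.39423370361328) ((507.803466796875, -178.8888702392578), 22.154190063476562)
flange 644 [ 507.8 -177.2   40.2] med z 40.1 ((507.9008483886719, -178.06175231933594), (69.71996307373047, 69.39273834228516), 88.38349914550781) ((507.7621765136719, -178.3906707763672), 36.004661560058594)
box 550 [532.3   5.3  16.1] med z 16.2 ((524.3092651367188, 6.1663055419921875), (53.884708404541016, 70.08119201660156), 84.91032409667969) ((527.9686279296875, 5.580597877502441), 40.130558013916016)
[594.40949167 110.62789991  98.        ] [474.88470862 150.36683764  98.        ] -18.39064859270285
```

View pics/z.png

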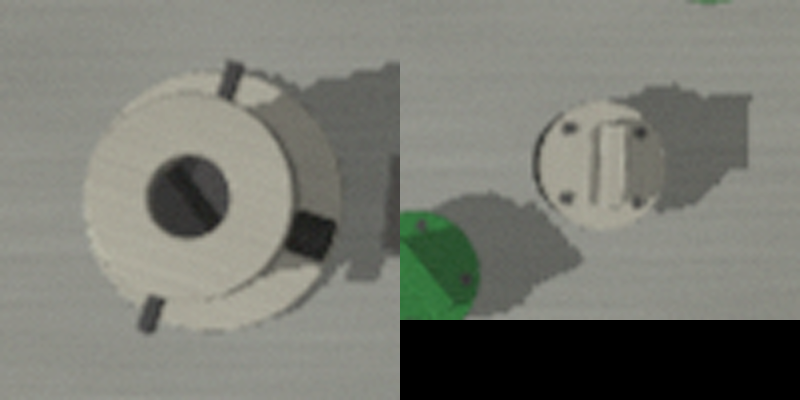

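The zoom shows ear tips at about (188,175.5) and (167,243). The slot is dark and runs up-left to down-right, about +39° in the world. The stage x axis is at about -17.5° and the holder bar at about -4.5°. I'll go to the holder now.

```bash
python3 -m inch '[{"x":1,"y":-2.1,"yaw":0.6},{"x":4.2,"y":-9.1,"yaw":1.3},{"x":4.2,"y":-9.1,"yaw":1.3},{"x":4.2,"y":-9.1,"yaw":1.3},{"x":6.3,"y":-13.6,"yaw":2},{"x":6.3,"y":-13.6,"yaw":2},{"x":6.3,"y":-13.6,"yaw":2},{"x":6.3,"y":-13.6,"yaw":2.56},{"x":6.3,"y":-13.6,"yaw":2.56},{"x":6.3,"y":-13.6,"yaw":2.56},{"x":6.3,"y":-13.6,"yaw":2.56},{"x":6.3,"y":-13.6,"yaw":2.56}]' -1; python3 -m inch '[{"x":2.13,"y":-4.57},{"x":2.13,"y":-4.57},{"x":2.13,"y":-4.57},{"x":2.13,"y":-4.57},{"x":2.13,"y":-4.57},{"x":2.13,"y":-4.57},{"x":2.13,"y":-4.57},{"x":2.13,"y":-4.57}]'
```

```text
schema error: expected keys x, y, z, yaw
schema error: expected keys x, y, z, yaw
```

```bash
python3 -m inch '[{"x":1,"y":-2.1,"z":0,"yaw":0.6},{"x":4.2,"y":-9.1,"z":0,"yaw":1.3},{"x":4.2,"y":-9.1,"z":0,"yaw":1.3},{"x":4.2,"y":-9.1,"z":0,"yaw":1.3},{"x":6.3,"y":-13.6,"z":0,"yaw":2},{"x":6.3,"y":-13.6,"z":0,"yaw":2},{"x":6.3,"y":-13.6,"z":0,"yaw":2.56},{"x":6.3,"y":-13.6,"z":0,"yaw":2.56},{"x":6.3,"y":-13.6,"z":0,"yaw":2.56},{"x":6.3,"y":-13.6,"z":0,"yaw":2.56},{"x":6.3,"y":-13.6,"z":0,"yaw":2.56},{"x":6.3,"y":-13.6,"z":0,"yaw":2.56}]' -1; python3 -m inch '[{"x":2.13,"y":-4.57,"z":0,"yaw":0},{"x":2.13,"y":-4.57,"z":0,"yaw":0},{"x":2.13,"y":-4.57,"z":0,"yaw":0},{"x":2.13,"y":-4.57,"z":0,"yaw":0},{"x":2.13,"y":-4.57,"z":0,"yaw":0},{"x":2.13,"y":-4.57,"z":0,"yaw":0},{"x":2.13,"y":-4.57,"z":0,"yaw":0},{"x":2.13,"y":-4.57,"z":0,"yaw":0}]'
```

```text
time_s: 1.3
tool_pos: [423.2, 2.9, 214.5]
ee_rot: [0.0, 0.04, 0.999, 0.0]
wrist_force: [1.8, -0.0, -0.1]
gripper_width: 92.1
finger_force: 0.0
time_s: 2.1
tool_pos: [507.8, -176.4, 214.8]
ee_rot: [0.0, 0.038, 0.999, 0.0]
wrist_force: [0.5, 0.2, 0.1]
gripper_width: 91.8
finger_force: 0.0
```

Run:
```python
from h import *
from station import robot,vision
s=robot.state();print(s["tool_pos"],s["ee_rot"])
c=vision.calibration("wrist");p,D=vision.camera("wrist")
np.savez("pics/w1.npz",p=p,d=D);cv2.imwrite("pics/w1.png",p[:,:,::-1])
P,u,v=cloud(c,D,np.ones(D.shape,bool))
f=np.linalg.norm(P[:,:2]-[508,-178],axis=1)<60
for nm,a,b in(("bar",66,80),("fl",36,46)):
    q=P[f&(P[:,2]>a)&(P[:,2]<b)]
    if len(q)>5: print(nm,len(q),np.median(q,0),cv2.minAreaRect(q[:,:2].astype(np.float32)),cv2.minEnclosingCircle(q[:,:2].astype(np.float32)))
```

```text
[ 507.79261581 -176.42441637  214.75177057] [2.46527658e-05 3.84186016e-02 9.99261730e-01 7.78360899e-05]
bar 653 [ 506.79915987 -180.01364961   74.15897988] ((507.2003479003906, -179.8965301513672), (13.964019775390625, 43.82271194458008), 85.46529388427734) ((507.33197021484375, -180.210693359375), 22.614421844482422)
fl 2698 [ 504.08948752 -177.28284269   40.27988476] ((507.234375, -179.87728881835938), (70.9186019897461, 70.91500854492188), 3.9197003841400146) ((507.4829406738281, -180.04798889160156), 35.856021881103516)
```

View pics/w1.png

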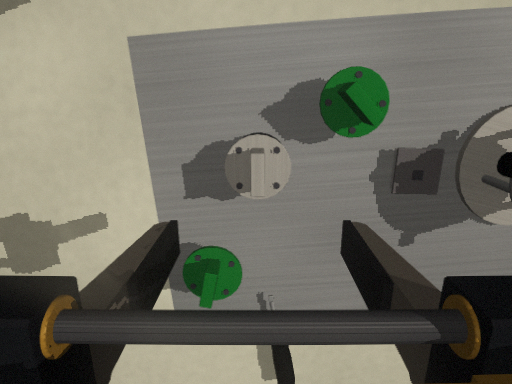

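The wrist view has the holder bar at (258,173), about 1–2 mm from the top camera's estimate. Now descend and grasp.

```bash
python3 -m inch '[{"x":0,"y":-0.07,"z":-1,"yaw":0},{"x":0,"y":-0.07,"z":-2,"yaw":0},{"x":0,"y":-0.07,"z":-3,"yaw":0},{"x":0,"y":-0.07,"z":-3.6,"yaw":0},{"x":0,"y":-0.07,"z":-4,"yaw":0},{"x":0,"y":-0.07,"z":-4.15,"yaw":0},{"x":0,"y":-0.07,"z":-4.22,"yaw":0},{"x":0,"y":-0.07,"z":-4.22,"yaw":0},{"x":0,"y":-0.07,"z":-4.22,"yaw":0}]' -1; python3 -m inch '[{"x":0,"y":0,"z":0,"yaw":0},{"x":0,"y":0,"z":0,"yaw":0},{"x":0,"y":0,"z":0,"yaw":0},{"x":0,"y":0,"z":0,"yaw":0},{"x":0,"y":0,"z":0,"yaw":0},{"x":0,"y":0,"z":0,"yaw":0},{"x":0,"y":0,"z":0,"yaw":0},{"x":0,"y":0,"z":0,"yaw":0},{"x":0,"y":0,"z":0,"yaw":0},{"x":0,"y":0,"z":0,"yaw":0},{"x":0,"y":0,"z":0,"yaw":0},{"x":0,"y":0,"z":0,"yaw":0}]' 1 25
```

```text
time_s: 3.05
tool_pos: [509.0, -181.0, 47.1]
ee_rot: [0.001, 0.039, 0.999, -0.001]
wrist_force: [-0.3, -0.2, 0.5]
gripper_width: 91.7
finger_force: 0.0
time_s: 4.25
tool_pos: [508.2, -180.4, 45.8]
ee_rot: [0.0, 0.039, 0.999, 0.0]
wrist_force: [0.3, 0.3, 1.5]
gripper_width: 14.0
finger_force: 25.0
```

```bash
python3 -m inch '[{"x":0,"y":0,"z":0.3,"yaw":0},{"x":0,"y":0,"z":0.8,"yaw":0},{"x":0,"y":0,"z":1.6,"yaw":0},{"x":0,"y":0,"z":2.5,"yaw":0},{"x":0,"y":0,"z":3.3,"yaw":0},{"x":0,"y":0,"z":3.8,"yaw":0},{"x":0,"y":0,"z":3.9,"yaw":0},{"x":0,"y":0,"z":3.9,"yaw":0}]' && python3 -m inch '[{"x":0.1,"y":0.7,"z":0,"yaw":1},{"x":0.2,"y":1.6,"z":0,"yaw":2},{"x":0.3,"y":2.6,"z":0,"yaw":3},{"x":0.4,"y":3.6,"z":0,"yaw":4},{"x":0.5,"y":4.6,"z":0,"yaw":5},{"x":0.6,"y":5.6,"z":0,"yaw":6},{"x":0.7,"y":6.6,"z":0,"yaw":7},{"x":0.72,"y":7.3,"z":0,"yaw":8},{"x":0.72,"y":7.7,"z":0,"yaw":8.7},{"x":0.72,"y":7.8,"z":0,"yaw":8.7},{"x":0.72,"y":7.8,"z":0,"yaw":8.7},{"x":0.72,"y":7.8,"z":0,"yaw":8.7}]'
python3 - <<'E'
from h import *
from station import robot,vision
s=robot.state();print(s["tool_pos"],s["ee_rot"],s["wrist_force"])
ims=[]
for n in("wrist","side","top"):
    p,D=vision.camera(n);np.savez(f"pics/{n}2.npz",p=p,d=D);ims.append(p)
cv2.imwrite("pics/m2.png",cv2.resize(np.hstack(ims[:2]),(800,300),interpolation=cv2.INTER_AREA)[:,:,::-1])
E
```

```text
time_s: 5.05
tool_pos: [508.2, -180.7, 202.2]
ee_rot: [0.0, 0.039, 0.999, -0.0]
wrist_force: [-0.6, 1.1, -2.9]
gripper_width: 13.7
finger_force: 25.0
time_s: 6.25
tool_pos: [536.5, 130.5, 200.9]
ee_rot: [-0.001, -0.333, 0.943, -0.0]
wrist_force: [0.0, -0.2, -1.9]
gripper_width: 13.4
finger_force: 25.0
[536.53890891 130.47937983 200.93230809] [-7.91719239e-04 -3.33031305e-01  9.42915438e-01 -1.00500537e-05] [ 0.00525673 -0.21565499 -1.90882339]
```

View pics/m2.png

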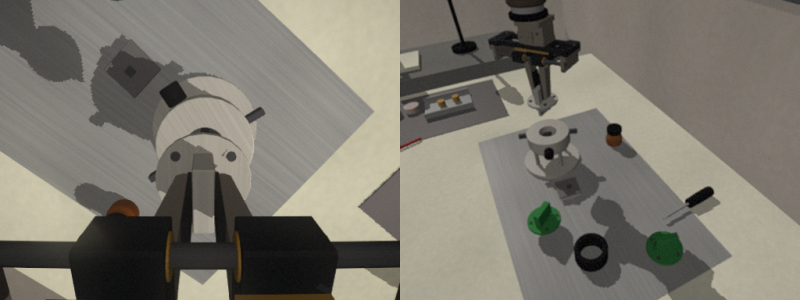

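The wrist view shows the holder in the fingers with its flange partly over the stage mouth. In the side view it is above the stage and the collar is empty. Now I'll fit circles of known radius to both.

```bash
cat > fit.py <<'E'
from h import *
from scipy.optimize import least_squares
def fit(q,R,c0):
    # convex hull vertices, robust fit with known radius (occluded chords are outliers, pulled inside)
    h=cv2.convexHull(q[:,:2].astype(np.float32)).reshape(-1,2)
    h=h[abs(np.linalg.norm(h-c0,axis=1)-R)<8]
    r=least_squares(lambda c:np.linalg.norm(h-c,axis=1)-R,c0,loss="soft_l1",f_scale=.5)
    return r.x.round(2),len(h),np.median(abs(r.fun)).round(2)
E
python3 - <<'E'
from fit import *
from station import vision,robot
S=np.array([537,132.]);H=np.array([536.5,130.5])
for n,k in(("top",0),("side",0),("wrist",2),("side",2),("top",2)):
    T=np.load(f"pics/{n}{k}.npz");D=T["d"];c=vision.calibration(n)
    P,u,v=cloud(c,D,np.ones(D.shape,bool));r=np.linalg.norm(P[:,:2]-S,axis=1)
    q=P[(r<58)&(P[:,2]>95)&(P[:,2]<105)]
    print(n,k,"stage",len(q),np.median(q[:,2]) if len(q) else 0,fit(q,55,S) if len(q)>20 else "")
    # bore: dark pixel inner edge via depth: points z 75..92 -> hub face
    b=P[(r<23)&(P[:,2]>78)&(P[:,2]<88)]
    if len(b)>30:print("  hub",len(b),cv2.minEnclosingCircle(b[:,:2].astype(np.float32)))
    if k==2:
        f=P[(r<45)&(P[:,2]>191)&(P[:,2]<199)]
        g=P[(r<45)&(P[:,2]>183)&(P[:,2]<240)]
        if len(f)>20:print("  flange",len(f),np.median(f[:,2]),fit(f,36,H))
# stage/slot angles from top0
T=np.load("pics/top0.npz");p=T["p"];c=vision.calibration("top")
g=cv2.cvtColor(p,cv2.COLOR_RGB2GRAY).astype(float)
vv,uu=np.mgrid[0:384,0:512];X=onz(c,np.c_[uu.ravel(),vv.ravel()],82)
r=np.linalg.norm(X[:,:2]-S,axis=1);G=g.ravel()
m=(r<18);t=(G[m].min()+np.median(G[m]))/2
s=X[m&(G<t)][:,:2].astype(np.float32);print("slot",len(s),cv2.minAreaRect(s),np.degrees(np.arctan2(*np.linalg.svd(s-s.mean(0))[2][0][::-1])),G[m].min(),np.median(G[m]))
X=onz(c,np.c_[uu.ravel(),vv.ravel()],104-6);r=np.linalg.norm(X[:,:2]-S,axis=1)
m=(r>62)&(r<80)&(G<75);lab=np.zeros(g.shape,np.uint8);lab.ravel()[m]=1
n,l,st,ce=cv2.connectedComponentsWithStats(lab)
for i in range(1,n):
    if st[i,4]>5: print(st[i,4],ce[i].round(1),onz(c,[ce[i]],104)[0].round(1))
E
```

```text
top 0 stage 1782 100.01843481315763 (array([537.27, 132.75]), 43, np.float64(0.45))
  hub 224 ((537.2584228515625, 133.94004821777344), 21.576269149780273)
side 0 stage 1354 101.28130271290735 (array([535.37, 129.55]), 32, np.float64(0.54))
  hub 107 ((537.5584716796875, 141.49037170410156), 18.653589248657227)
wrist 2 stage 5583 100.82998754927382 (array([537.1, 131.6]), 38, np.float64(0.16))
  hub 112 ((528.0322265625, 125.52316284179688), 16.712583541870117)
  flange 5285 196.09054815782878 (array([536.45, 129.1 ]), 37, np.float64(0.16))
side 2 stage 1360 101.29821765802319 (array([535.93, 129.82]), 36, np.float64(0.45))
  hub 104 ((537.991455078125, 141.9001007080078), 18.372241973876953)
  flange 459 196.95402420887558 (array([535.06, 127.23]), 25, np.float64(0.98))
top 2 stage 660 99.96754086255942 (array([537.74, 132.9 ]), 25, np.float64(0.29))
  flange 132 195.7876548011962 (array([537.53, 130.38]), 16, np.float64(0.36))
slot 63 ((536.765380859375, 132.19944763183594), (35.303062438964844, 8.031473159790039), 37.75543212890625) -142.63026 23.0 41.0
22 [188.  178.1] [599.9 107.7 104. ]
103 [208.4 218.9] [513.9  65.  104. ]
26 [166.9 239.3] [472.4 151.6 104. ]
```

```bash
python3 -m inch '[{"x":0.012,"y":0.062,"z":-0.3,"yaw":-0.1},{"x":0.012,"y":0.062,"z":-0.7,"yaw":-0.2},{"x":0.012,"y":0.062,"z":-1.05,"yaw":-0.2},{"x":0.012,"y":0.062,"z":-1.3,"yaw":-0.2},{"x":0.012,"y":0.062,"z":-1.4,"yaw":-0.2},{"x":0.012,"y":0.062,"z":-1.4,"yaw":-0.2},{"x":0.012,"y":0.062,"z":-1.45,"yaw":-0.2},{"x":0.012,"y":0.062,"z":-1.5,"yaw":-0.2},{"x":0.012,"y":0.062,"z":-1.55,"yaw":-0.2},{"x":0.012,"y":0.062,"z":-1.6,"yaw":-0.2},{"x":0.012,"y":0.062,"z":-1.65,"yaw":-0.2},{"x":0.012,"y":0.062,"z":-1.65,"yaw":-0.2}]'
python3 - <<'E'
from fit import *
from station import vision,robot
st=robot.state();print(st["tool_pos"],st["wrist_force"]);t=st["tool_pos"]
S=np.array([537,132.])
for n in("wrist","side"):
    c=vision.calibration(n);p,D=vision.camera(n);np.savez(f"pics/{n}3.npz",p=p,d=D)
    P,u,v=cloud(c,D,np.ones(D.shape,bool));r=np.linalg.norm(P[:,:2]-S,axis=1)
    q=P[(r<58)&(P[:,2]>95)&(P[:,2]<105)];f=P[(r<45)&(P[:,2]>t[2]-9)&(P[:,2]<t[2]-1)]
    print(n,fit(q,55,S),np.median(q[:,2]),fit(f,36,S),np.median(f[:,2]))
E
```

```text
time_s: 7.6
tool_pos: [537.2, 133.9, 135.4]
ee_rot: [-0.0, -0.326, 0.946, 0.0]
wrist_force: [-0.7, 0.6, -2.7]
gripper_width: 14.1
finger_force: 25.0
[537.16045084 133.85658885 135.42709514] [-0.69277154  0.6477867  -2.67204405]
wrist (array([536.75, 131.55]), 52, np.float64(0.24)) 100.19500946030035 (array([536.61, 132.58]), 41, np.float64(0.18)) 129.92543084275275
side (array([535.21, 129.95]), 29, np.float64(0.93)) 101.26315264643347 (array([535.15, 130.83]), 19, np.float64(0.83)) 131.3049795719629
```

```bash
python3 -m inch '[{"x":0,"y":-0.022,"z":0,"yaw":0},{"x":0,"y":-0.022,"z":-0.03,"yaw":0},{"x":0,"y":-0.022,"z":-0.06,"yaw":0},{"x":0,"y":-0.022,"z":-0.09,"yaw":0},{"x":0,"y":-0.022,"z":-0.12,"yaw":0},{"x":0,"y":-0.022,"z":-0.15,"yaw":0},{"x":0,"y":-0.022,"z":-0.17,"yaw":0},{"x":0,"y":-0.022,"z":-0.19,"yaw":0},{"x":0,"y":-0.022,"z":-0.21,"yaw":0},{"x":0,"y":-0.022,"z":-0.23,"yaw":0},{"x":0,"y":-0.022,"z":-0.23,"yaw":0}]' && python3 -m inch '[{"x":0,"y":0,"z":-0.02,"yaw":0},{"x":0,"y":0,"z":-0.03,"yaw":0}]'
```

```text
time_s: 8.8
tool_pos: [537.3, 133.0, 126.5]
ee_rot: [-0.0, -0.326, 0.945, 0.0]
wrist_force: [0.4, -0.4, -2.6]
gripper_width: 13.8
finger_force: 25.0
time_s: 9.0
tool_pos: [537.4, 133.0, 125.4]
ee_rot: [0.0, -0.326, 0.945, -0.0]
wrist_force: [0.8, 0.2, -2.4]
gripper_width: 13.6
finger_force: 25.0
```

Pilot mouth entered without force; continue in small steps.

```bash
for i in 1 2 3; do python3 -m inch '[{"x":0,"y":0,"z":-0.012,"yaw":0},{"x":0,"y":0,"z":-0.024,"yaw":0},{"x":0,"y":0,"z":-0.024,"yaw":0}]' | grep -E 'tool_pos|wrist'; done
```

```text
tool_pos: [537.4, 133.0, 124.4]
wrist_force: [0.4, 0.6, -1.3]
tool_pos: [537.4, 133.0, 123.4]
wrist_force: [-0.7, -0.1, -2.5]
tool_pos: [537.3, 133.0, 122.4]
wrist_force: [0.9, 0.2, -1.7]
```

```bash
python3 -m inch '[{"x":0,"y":0,"z":-0.01,"yaw":0},{"x":0,"y":0,"z":-0.02,"yaw":0},{"x":0,"y":0,"z":-0.03,"yaw":0},{"x":0,"y":0,"z":-0.03,"yaw":0}]'
```

```text
time_s: 10.3
tool_pos: [537.4, 133.0, 121.3]
ee_rot: [-0.0, -0.326, 0.945, 0.0]
wrist_force: [-0.6, -0.4, -2.1]
gripper_width: 13.7
finger_force: 25.0
```

```bash
python3 -m inch '[{"x":0,"y":0,"z":-0.01,"yaw":0},{"x":0,"y":0,"z":-0.02,"yaw":0},{"x":0,"y":0,"z":-0.03,"yaw":0},{"x":0,"y":0,"z":-0.03,"yaw":0}]'
```

```text
time_s: 10.7
tool_pos: [537.4, 133.0, 120.0]
ee_rot: [-0.0, -0.326, 0.945, 0.0]
wrist_force: [-0.2, 0.0, -2.6]
gripper_width: 13.6
finger_force: 25.0
```

No contact at 3 mm below the hub-face height, so the key appears to be entering the slot. I'll keep going gently.

```bash
python3 -m inch '[{"x":0,"y":0,"z":-0.02,"yaw":0},{"x":0,"y":0,"z":-0.04,"yaw":0},{"x":0,"y":0,"z":-0.06,"yaw":0},{"x":0,"y":0,"z":-0.08,"yaw":0},{"x":0,"y":0,"z":-0.08,"yaw":0}]'
```

```text
time_s: 11.2
tool_pos: [537.3, 133.0, 116.7]
ee_rot: [-0.0, -0.326, 0.945, 0.0]
wrist_force: [-0.4, 0.9, -3.1]
gripper_width: 13.7
finger_force: 25.0
```

```bash
python3 -m inch '[{"x":0,"y":0,"z":-0.02,"yaw":0},{"x":0,"y":0,"z":-0.04,"yaw":0},{"x":0,"y":0,"z":-0.06,"yaw":0},{"x":0,"y":0,"z":-0.08,"yaw":0},{"x":0,"y":0,"z":-0.08,"yaw":0}]'
```

```text
time_s: 11.7
tool_pos: [537.3, 133.0, 113.5]
ee_rot: [-0.0, -0.326, 0.945, 0.0]
wrist_force: [0.2, -0.0, -1.8]
gripper_width: 13.9
finger_force: 25.0
```

```bash
python3 -m inch '[{"x":0,"y":0,"z":-0.01,"yaw":0},{"x":0,"y":0,"z":-0.02,"yaw":0},{"x":0,"y":0,"z":-0.03,"yaw":0},{"x":0,"y":0,"z":-0.03,"yaw":0}]'
```

```text
time_s: 12.1
tool_pos: [537.4, 133.0, 112.5]
ee_rot: [-0.0, -0.326, 0.946, 0.0]
wrist_force: [-0.0, 0.3, -1.8]
gripper_width: 13.8
finger_force: 25.0
```

```bash
python3 -m inch '[{"x":0,"y":0,"z":-0.005,"yaw":0},{"x":0,"y":0,"z":-0.01,"yaw":0},{"x":0,"y":0,"z":-0.015,"yaw":0},{"x":0,"y":0,"z":-0.015,"yaw":0}]'
```

```text
time_s: 12.5
tool_pos: [537.4, 133.0, 111.9]
ee_rot: [-0.0, -0.326, 0.945, 0.0]
wrist_force: [0.0, -0.5, -2.7]
gripper_width: 14.1
finger_force: 25.0
```

```bash
python3 -m inch '[{"x":0,"y":0,"z":-0.006,"yaw":0},{"x":0,"y":0,"z":-0.012,"yaw":0},{"x":0,"y":0,"z":-0.012,"yaw":0}]'
```

```text
time_s: 12.8
tool_pos: [537.4, 133.0, 111.8]
ee_rot: [-0.0, -0.326, 0.945, -0.0]
wrist_force: [-0.8, -0.2, 0.9]
gripper_width: 13.8
finger_force: 25.0
```

```bash
python3 -m inch '[{"x":0,"y":0,"z":-0.006,"yaw":0},{"x":0,"y":0,"z":-0.012,"yaw":0},{"x":0,"y":0,"z":-0.012,"yaw":0}]'
python3 - <<'E'
from fit import *
from station import vision,robot
S=np.array([537,132.])
for n in("wrist","side"):
    c=vision.calibration(n);p,D=vision.camera(n);np.savez(f"pics/{n}4.npz",p=p,d=D)
    P,u,v=cloud(c,D,np.ones(D.shape,bool));r=np.linalg.norm(P[:,:2]-S,axis=1)
    q=P[(r<58)&(r>40)&(P[:,2]>96)&(P[:,2]<105)];f=P[(r<34)&(P[:,2]>103)&(P[:,2]<110)]
    print(n,np.median(q[:,2]),fit(q,55,S),np.median(f[:,2]),fit(f,36,S))
    cv2.imwrite(f"pics/{n}4.png",p[:,:,::-1])
E
```

```text
time_s: 13.1
tool_pos: [537.4, 133.0, 111.8]
ee_rot: [-0.0, -0.326, 0.945, -0.0]
wrist_force: [-3.4, -0.2, 5.9]
gripper_width: 13.8
finger_force: 25.0
wrist 100.19681626876306 (array([536.71, 131.64]), 56, np.float64(0.23)) 106.32035025498178 (array([539.04, 133.39]), 50, np.float64(0.84))
side 101.30157591309606 (array([535.95, 129.21]), 33, np.float64(0.59)) 107.55990721947148 (array([537.7 , 134.57]), 23, np.float64(1.69))
```

It is seated: the flange top is about 6 mm above the stage and contact is about 8 N. Now refine the ear angle from depth.

Run:
```python
from fit import *
from station import vision
for n,k,S in(("wrist",4,(536.7,131.6)),("wrist",2,(537.1,131.6)),("side",4,(535.9,129.5)),("side",0,(535.6,129.5)),("top",0,(537.3,132.7))):
    T=np.load(f"pics/{n}{k}.npz");p,D=T["p"],T["d"];c=vision.calibration(n)
    if n=="wrist" and k==2: continue
    P,u,v=cloud(c,D,np.ones(D.shape,bool));g=p.max(2)[v,u]
    d=P[:,:2]-S;r=np.linalg.norm(d,axis=1);a=np.degrees(np.arctan2(d[:,1],d[:,0]))
    m=(r>57)&(r<75)&(P[:,2]>90)&(P[:,2]<112)
    for a0 in(-18,162):
        w=(a-a0+180)%360-180;s=m&(abs(w)<15)
        if s.sum()>3: print(n,k,a0,s.sum(),"mid",((np.percentile(w[s],5)+np.percentile(w[s],95))/2+a0).round(1),P[s].mean(0).round(1))
```

```text
wrist 4 -18 207 mid -19.6 [595.6 109.2  96.5]
wrist 4 162 543 mid 161.6 [473.9 151.9  97.1]
side 4 -18 51 mid -19.2 [597.  107.   96.3]
side 4 162 54 mid 161.5 [473.3 149.3  96.8]
side 0 -18 49 mid -19.1 [596.8 107.1  96.6]
side 0 162 54 mid 161.2 [472.9 149.6  96.6]
top 0 -18 33 mid -19.6 [598.3 110.4  97.1]
top 0 162 37 mid 161.3 [474.7 153.7  97.6]
```

View pics/wrist4.png

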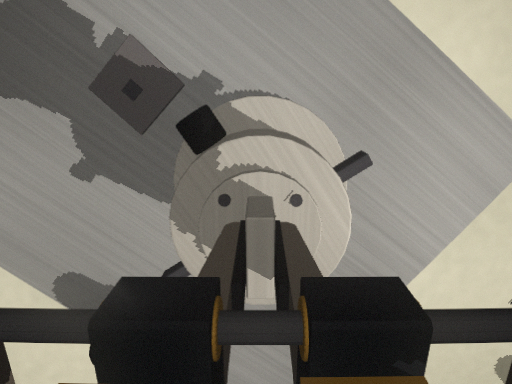

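The holder sits in the bore. The ear at (355,165) is visible and its axis is at about -19.0°, so I need a turn of -57.1°, which is -11.4 units.

```bash
python3 -m inch '[{"x":0,"y":0,"z":0.01,"yaw":0},{"x":0,"y":0,"z":0.01,"yaw":-0.3},{"x":0,"y":0,"z":0.01,"yaw":-0.8},{"x":0,"y":0,"z":0.01,"yaw":-1.3},{"x":0,"y":0,"z":0.01,"yaw":-1.8},{"x":0,"y":0,"z":0.01,"yaw":-2.3},{"x":0,"y":0,"z":0.01,"yaw":-2.8},{"x":0,"y":0,"z":0.01,"yaw":-3.2},{"x":0,"y":0,"z":0.01,"yaw":-3.4},{"x":0,"y":0,"z":0.01,"yaw":-3.4}]'
```

```text
time_s: 14.2
tool_pos: [537.9, 133.1, 111.8]
ee_rot: [0.001, -0.182, 0.983, -0.0]
wrist_force: [-0.6, 0.2, 4.0]
gripper_width: 14.0
finger_force: 25.0
```

```bash
python3 -m inch '[{"x":0,"y":0,"z":0,"yaw":-0.4},{"x":0,"y":0,"z":0,"yaw":-0.9},{"x":0,"y":0,"z":0,"yaw":-1.4},{"x":0,"y":0,"z":0,"yaw":-1.9},{"x":0,"y":0,"z":0,"yaw":-2.4},{"x":0,"y":0,"z":0,"yaw":-2.9},{"x":0,"y":0,"z":0,"yaw":-3.4},{"x":0,"y":0,"z":0,"yaw":-3.8},{"x":0,"y":0,"z":0,"yaw":-4},{"x":0,"y":0,"z":0,"yaw":-4}]'
```

```text
time_s: 15.2
tool_pos: [538.0, 132.6, 111.8]
ee_rot: [0.001, -0.009, 1.0, -0.0]
wrist_force: [0.1, -2.0, 4.5]
gripper_width: 13.6
finger_force: 25.0
```

```bash
python3 -m inch '[{"x":0,"y":0,"z":0,"yaw":-0.4},{"x":0,"y":0,"z":0,"yaw":-0.9},{"x":0,"y":0,"z":0,"yaw":-1.4},{"x":0,"y":0,"z":0,"yaw":-1.9},{"x":0,"y":0,"z":0,"yaw":-2.4},{"x":0,"y":0,"z":0,"yaw":-2.9},{"x":0,"y":0,"z":0,"yaw":-3.4},{"x":0,"y":0,"z":0,"yaw":-3.8},{"x":0,"y":0,"z":0,"yaw":-4},{"x":0,"y":0,"z":0,"yaw":-4},{"x":0,"y":0,"z":0,"yaw":-4}]'
python3 - <<'E'
from fit import *
from station import vision
for n in("wrist","side","top"):
    c=vision.calibration(n);p,D=vision.camera(n);P,u,v=cloud(c,D,np.ones(D.shape,bool))
    r=np.linalg.norm(P[:,:2]-[536.7,131.5],axis=1);q=P[(r<28)&(P[:,2]>136)&(P[:,2]<144)]
    q=q[:,:2].astype(np.float32)
    if len(q)>5: print(n,len(q),cv2.minAreaRect(q))
E
```

```text
time_s: 16.3
tool_pos: [537.9, 132.2, 111.8]
ee_rot: [0.001, 0.165, 0.986, -0.001]
wrist_force: [-0.7, -4.1, 5.2]
gripper_width: 13.8
finger_force: 25.0
wrist 2894 ((535.5014038085938, 130.88499450683594), (41.18857955932617, 41.33584213256836), 30.627607345581055)
side 93 ((532.913330078125, 121.6048583984375), (27.593475341796875, 43.074466705322266), 73.77584075927734)
```

```bash
python3 -m inch '[{"x":0,"y":0,"z":0.012,"yaw":0},{"x":0,"y":0,"z":0.012,"yaw":0},{"x":0,"y":0,"z":0.012,"yaw":0},{"x":0,"y":0,"z":0.012,"yaw":0},{"x":0,"y":0,"z":0.012,"yaw":0},{"x":0,"y":0,"z":0.012,"yaw":0},{"x":0,"y":0,"z":0.012,"yaw":0},{"x":0,"y":0,"z":0.012,"yaw":0}]' -0.3 && python3 -m inch '[{"x":0,"y":0,"z":0.2,"yaw":0},{"x":0,"y":0,"z":0.7,"yaw":0},{"x":0,"y":0,"z":1.5,"yaw":0},{"x":0,"y":0,"z":2.3,"yaw":0},{"x":0,"y":0,"z":3,"yaw":0},{"x":0,"y":0,"z":3,"yaw":0},{"x":0,"y":0,"z":3,"yaw":0}]'
python3 - <<'E'
from fit import *
from station import vision
for n in("wrist","top"):
    c=vision.calibration(n);p,D=vision.camera(n);P,u,v=cloud(c,D,np.ones(D.shape,bool))
    S=np.array([536.7,131.5])
    r=np.linalg.norm(P[:,:2]-S,axis=1);q=P[(r<28)&(P[:,2]>136)&(P[:,2]<144)]
    st=P[(r<58)&(r>40)&(P[:,2]>96)&(P[:,2]<105)];f=P[(r<36)&(P[:,2]>103)&(P[:,2]<110)]
    print(n,np.median(st[:,2]),fit(st,55,S),np.median(f[:,2]) if len(f) else 0)
    if len(q)>5: print(len(q),np.median(q[:,2]),cv2.minAreaRect(q[:,:2].astype(np.float32)))
    cv2.imwrite(f"pics/{n}5.png",p[:,:,::-1])
E
```

```text
time_s: 17.25
tool_pos: [537.4, 133.0, 111.9]
ee_rot: [0.0, 0.165, 0.986, 0.0]
wrist_force: [0.1, 0.3, -0.1]
gripper_width: 60.1
finger_force: 0.0
time_s: 17.95
tool_pos: [537.6, 133.0, 232.3]
ee_rot: [0.001, 0.165, 0.986, 0.0]
wrist_force: [-0.3, 0.3, -0.2]
gripper_width: 59.7
finger_force: 0.0
wrist 100.21101999731735 (array([536.23, 131.67]), 54, np.float64(0.42)) 106.33695797449553
832 140.1827111599514 ((536.7399291992188, 131.50363159179688), (13.753630638122559, 43.71966552734375), 72.02629089355469)
top 100.17531174672331 (array([536.58, 132.34]), 14, np.float64(1.47)) 106.26362440533649
```

View pics/wrist5.png

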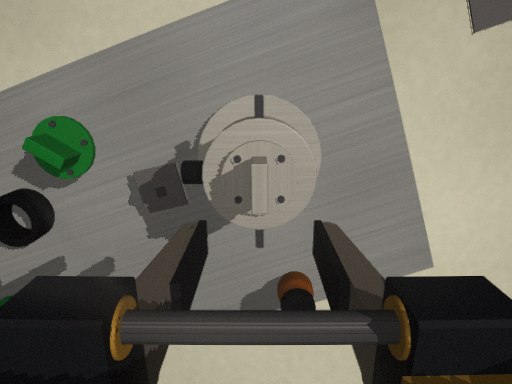

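The view shows the released holder flush on the stage. Its bar (260,190) lines up with the ears at (259,105) and (259,238). It measures about -18° against -19° for the ears. Handing in.

```bash
python3 -c "
from station import job;print(job.sign_off())"
```

```text
the job is handed in; nothing more can be done
None
```

The job is handed in at about 18 s: the holder is seated flush on the stage, its grip bar is about 1° off the line between the ears, and it is released with the arm clear; the sign-off returned no verdict, and I ran one short descent step through a shell loop instead of typing each move.

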